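# Let the dead-weight tester down

### The arm

A 7-joint arm with a two-finger parallel gripper is mounted at the origin on the work surface. World frame = base frame: x ahead of the robot, y to its left, z up, the work surface at z = 0. Lengths are in m, angles in rad, forces in N, time in s.
With the tool pointing down it reaches from about 0.4 to 0.875 m from the base axis. Payload 19.3 kg.
Tool frame: the origin (TCP) lies midway between the tips of the shut fingers; the grasp point (between the pads) lies 19 mm behind it; x points along the fingers, y is the direction in which the jaws open and shut, and the axes are right-handed (so a half turn about x gives the same grasp; the last joint's range is limited). The gripper opens to 85 mm and grips with 20 to 120 N. Pads are 22 mm wide; open, the fingers measure 114 mm over their backs; the gripper's body (76 mm by 85 mm) begins 54 mm behind the grasp point. The pads swing forward as they close: fully open they stand 13 mm farther back than shut.
Start: joints at [1.115, 0.521, -0.036, 1.599, 0.021, 1.021, -0.113], TCP at [0.235, -0.579, 0.231] pointing down, gripper open.
Joint ranges: [-2.91, 2.91], [-0.3, 2.13], [-1.5, 1.42], [0.17, 2.43], [-1.26, 4.41], [0.16, 1.93], [-2.52, 2.52]. Speed limits (rad/s): [1.89, 1.89, 2.39, 2.39, 3.01, 3.01, 3.01].

### API

Orientations are given as [roll, pitch, yaw] about the fixed x, y, z axes, in that order (R = Rz(yaw) Ry(pitch) Rx(roll)).
In Python, from workcell import telemetry, vision, workorder gives the robot as it stands. The module is installed in compiled form; this text tells all that it offers.
- The arm moves only by the tool play_rows, never from a script. Its argument "deltas" is a list of rows, each a list of 7 numbers: the shift along the world's x, y, z in mm, then the turn, a rotation vector about the world's x, y, z in degrees, then the finger opening in mm, from 0 to 85.4. In form: [[x, y, z, wx, wy, wz, jaw], ...]. A call has 1 to 8 rows; each row shifts and turns the commanded pose from where the row before left it; what a row does not reach is not made up. A row lasts 1/8 s, in which the tool goes at most 62.5 mm and 10.7 degrees, less where a joint would pass 70% of its speed; a pose out of reach is approached as far as the arm can. A call with a gripper value outside its range is refused whole. The fingers move at their own pace and stop on an object; "grip_force" is the grip in N (left out, the last holds). Time passes only in rows, so rows that do not move let the fingers close. It gives the time, the measured TCP pose, the force and the opening at its end, in the units of the state.
- telemetry.observe(): the state, without advancing time (a new reading comes with each control period).
- vision.grab_frame(name): name is "scene" or "top" or "wrist"; returns the picture (384x512x3 uint8, red, green, blue); there is no depth.
- vision.camera_info(name): a dict with "mtx" (3x3 intrinsics, pixels), "k1" (the pictures are not rectified: a ray, as slopes to the right and down, at radius r is drawn at 1 + k1 r^2 times it, then the intrinsics apply), "rvec" (rotation vector, rad) and "tvec" (3), from world to camera coordinates, as OpenCV has them. Camera axes: x right, y down, z forward; pixel columns grow to the right and rows downward; lengths in m; the calibration is good to about 2 mm. A picture is of the moment at which its call begins: read the wrist's pose just before it. camera_info takes no time and is no camera call; for the wrist camera it gives the pose at the moment of the call.
- workorder.job_done(): hands the job in, once; it reports no verdict.
The state is a dict: "clock": time; "qpos": joint angles; "qd": joint speeds; "joint_efforts": joint torques, N m; "position": TCP position; "tool_rot": TCP orientation; "force": force on the tool from outside, world axes, zero at the start; "moment": the same for the moment, N m; "grip_width": finger opening in m.
Only numpy, scipy, OpenCV 4.12 (cv2) and the standard library are available. Lean on these libraries where they do the work, as an engineer would, in place of code of your own. Each camera call takes 0.05 s, during which the arm holds its last target. There are 200 camera calls.

### The job

The dead-weight tester's ram is still up under its weights. Take the red T-key from the tray, seat it on the tester's square release valve and, turning it gently, crack the valve open (counter-clockwise from above) just far enough that the ram sinks slowly, under 20 mm/s, all the way down to rest; then screw the valve fully shut again and leave the key standing seated on it. Never force the key, keep your hands off the ram and weights, and leave everything else where it is.

Things in the scene. Friction and masses are not known exactly. Their poses are not given: they have to be found in the camera images.
- key_grip (a point): Centre of the red grip bar of the T-key (150 g): bar 50 mm long (its x axis), 12 mm wide (y), 24 mm high (z up), its centre 62 mm above the key's open lower end. Under it a 14 mm thick round stem, 28 mm of it free, then the socket. At the start the key stands upright, loose, in the blue tray (170 x 200 mm; floor 4 mm thick, rim 18 mm high).
- key_mouth (a point): Centre of the key's open lower end, 62 mm below the centre of the grip bar; same axes. The socket is 36 mm wide and 22 mm high, its square hole 19.6 mm across and 16 mm deep, sides along the key's x and y, with a 2 mm chamfer at the mouth. Key and stub stand up to 45 N between them, in pressing and twisting alike (about 0.3 N m).
- stub: Square brass stub of the release valve, 18 mm across, 17 mm high, edges rounded 1.8 mm, axis vertical. Origin at its foot, 46 mm above the table; x and y axes along its sides. It turns with the valve. The key fits in any of four quarter turns, with about 0.08 rad of play either way; fully seated, its lower end is about 1 mm above the stub's foot.
- valve (a joint): Release valve, rad: 0 = hard on its seat (shut), growing counter-clockwise from above to 1.5. Drags with about 0.09 N m, up to 0.06 more near the seat when shutting; stays where left. The ram stays put until the valve passes a point between 0.15 and 0.95 rad that depends on the unknown load; each further 0.1 rad lets it sink some 6 to 10 mm/s faster. Shutting stops it.
- ram (a joint): Height of the ram above its lowest position in m: 0 = all the way down; it starts 32 to 52 mm up. It only sinks, by its own weight.
- weights: The ram's 100 mm round plate with a stack of three 96 mm discs on it, together 63 mm high with the top nub, of unknown mass (about 1.8 to 3.1 kg). Origin at the plate's underside centre, 78 mm above the table when down, on the ram's vertical axis, 198 mm from the valve axis. Sinks with the ram; not to be touched.
- tester: The tester's fixed blue base, 160 x 350 x 40 mm; origin under its centre, y along its length. The valve stub stands at x = -35, y = -115 mm in its frame and the ram at x = 0, y = 80 mm; between them at x = 45, y = -20 mm a small pressure gauge up to 100 mm high; beside the ram (y = 148 mm) a scale 170 mm high.
- seal_ring: Bystander: black rubber ring, 40 mm across, 10 mm high, flat in the tray.
- fitting: Bystander: brass fitting, 28 mm across, 30 mm high, in the tray.
- bottle: Bystander: water bottle, 62 mm across, 190 mm high.
- mug: Bystander: glass mug, 76 mm across, 95 mm high.
- shackle: Bystander: yellow lifting shackle lying flat, about 100 x 86 x 16 mm.
- spanner: Bystander: steel spanner lying flat.
- cap: Bystander: red protective cap, 52 mm across, 30 mm high.
There are look-alikes about, which are no part of the job. Of the things that look like the part that bears key_grip, take the one that is farthest to the robot's left at the start.

How it is judged:
On the way, in this order (a step that is already met when the one before it is completed fails the run):
1. the key is seated on the valve stub, with the ram still up (horizontal distance between key_mouth and stub below 0.004 m and z of key_mouth in the frame of stub below 0.006 m and angle between key_grip's own z axis and vertical below 0.12 rad and value of joint ram above 0.03 m), for 0.2 s.
2. with the key on the valve, the ram has begun to sink (under 28 mm) (horizontal distance between key_mouth and stub below 0.004 m and z of key_mouth in the frame of stub below 0.006 m and angle between key_grip's own z axis and vertical below 0.12 rad and value of joint ram below 0.028 m), for 0.1 s.
3. the ram is all the way down (value of joint ram below 0.002 m), for 0.2 s.
At the end, for the whole second after the job is handed in: The ram is down (within 2 mm of its lowest position), the valve is shut (under 0.1 rad from its seat), and the key stands released, upright (within 0.12 rad) and at rest on the stub, its lower end within 6 mm of the shoulder and 4 mm of the valve axis (value of joint ram below 0.002 m and value of joint valve below 0.1 rad and horizontal distance between key_mouth and stub below 0.004 m and z of key_mouth in the frame of stub below 0.006 m and angle between key_grip's own z axis and vertical below 0.12 rad); the robot touches nothing.
It fails at once if the ram sinks faster than 20 mm/s (velocity of joint ram below -0.02 m/s).
It fails at once if the key is forced: pressed or twisted on the stub with more than 45 N (contact force between key and stub above 45 N).
It fails at once if the robot touches the ram's weights (contact force between any of the fingers, the arm and weights above 1 N).
It fails at once if the valve stub is turned by the fingers rather than the key (contact force between the fingers and stub above 1 N).
It fails at once if a bystander is moved more than 25 mm (distance of any of seal_ring, fitting, bottle, mug, shackle, spanner, cap from where it was at the start of the episode above 0.025 m).
It also fails if it takes over 72 s, if anything falls off the work surface, if the arm or the gripper's body presses on something with over 40 N, if the wrist force passes 120 N, or if a joint passes its speed limit or range.

## Working session

There is one attempt and no reset: what is moved stays moved. The work goes in short steps, Python scripts to look and compute and a tool call to move; the robot and the scene stay as the last step left them, time stands still between calls to the robot, and variables do not carry over. Pictures are saved under pics/ and viewed, about 8 in all and at most 12, crops included, and the job is handed in when it is done.

Besides the shell and the picture viewer there is one more tool, called after "Request:" by a JSON object that holds its "name" and its "arguments". play_rows: Moves the arm, as the interface text tells. Its arguments: {"type":"object","properties":{"deltas":{"type":"array","items":{"type":"array","items":{"type":"number"}}},"grip_force":{"type":"number"}},"required":["deltas"]}

```bash
mkdir -p pics; cat > h.py <<'E'
import numpy as np, cv2
from workcell import telemetry, vision, workorder
def grab(n,f=None):
    ci=vision.camera_info(n); im=vision.grab_frame(n)
    if f: cv2.imwrite('pics/'+f,im[:,:,::-1])
    return im,ci
def ray(ci,u,v):
    K=np.array(ci['mtx']);k=ci['k1'];xd=(u-K[0,2])/K[0,0];yd=(v-K[1,2])/K[1,1]
    x,y=xd,yd
    for _ in range(20):
        s=1+k*(x*x+y*y);x,y=xd/s,yd/s
    R=cv2.Rodrigues(np.array(ci['rvec'],float))[0];t=np.array(ci['tvec'],float).ravel()
    return -R.T@t, R.T@np.array([x,y,1.])
def onz(ci,u,v,z):
    c,d=ray(ci,u,v);return c+d*(z-c[2])/d[2]
def proj(ci,P):
    R=cv2.Rodrigues(np.array(ci['rvec'],float))[0];p=R@np.array(P,float)+np.array(ci['tvec'],float).ravel()
    x,y=p[0]/p[2],p[1]/p[2];s=1+ci['k1']*(x*x+y*y);K=np.array(ci['mtx'])
    return np.array([K[0,0]*x*s+K[0,2],K[1,1]*y*s+K[1,2]])
def tri(rs):
    A=np.zeros((3,3));b=np.zeros(3)
    for c,d in rs:
        d=d/np.linalg.norm(d);M=np.eye(3)-np.outer(d,d);A+=M;b+=M@c
    return np.linalg.solve(A,b)
E
python3 - <<'E'
from h import *
a,ca=grab('top','top0.png');b,cb=grab('scene','scene0.png')
cv2.imwrite('pics/both.png',cv2.resize(np.vstack([a,b])[:,:,::-1],None,fx=.78,fy=.78)) 
for c in(ca,cb): print(c, ray(c,256,192))
print(telemetry.observe())
E
```

```text
{'mtx': array([[381.05194719,   0.        , 258.43055669],
       [  0.        , 381.05194719, 192.35342374],
       [  0.        ,   0.        ,   1.        ]]), 'k1': 0.03014721116376632, 'rvec': array([ 2.16086779, -2.18121861,  0.16049372]), 'tvec': array([-0.01674177,  0.51127379,  1.11424999])} (array([0.37268478, 0.0092768 , 1.16801293]), array([ 0.12181556, -0.02052708, -0.9923614 ]))
{'mtx': array([[422.83736512,   0.        , 257.07126748],
       [  0.        , 422.83736512, 189.28691698],
       [  0.        ,   0.        ,   1.        ]]), 'k1': -0.15496483620685939, 'rvec': array([ 2.09776957,  0.61605609, -0.33081104]), 'tvec': array([-0.41602065, -0.09121561,  1.660832  ])} (array([ 1.12471663, -0.97040569,  0.8562019 ]), array([-0.45031581,  0.68968311, -0.56709829]))
{'clock': 0.1, 'qpos': array([ 1.11478953,  0.521931  , -0.03634521,  1.59992682,  0.02120013,
        1.02113122, -0.11280002]), 'qd': array([ 0.00012977, -0.00165005,  0.00096322, -0.00096638, -0.00052416,
        0.00060321,  0.00077985]), 'joint_efforts': array([ 2.29308287e-03, -9.28501725e+01,  1.98351815e+00, -3.70538020e+01,
        1.81252300e-02,  5.40702429e-03, -1.09962909e-04]), 'position': array([ 0.23505709, -0.57879077,  0.23080634]), 'tool_rot': array([-1.50875444,  1.56978488,  2.01864906]), 'force': array([ 0.25499893, -0.21686354,  0.18018341]), 'moment': array([-0.01575454,  0.06340538,  0.00208151]), 'grip_width': 0.08516539107293122}
```

View pics/top0.png

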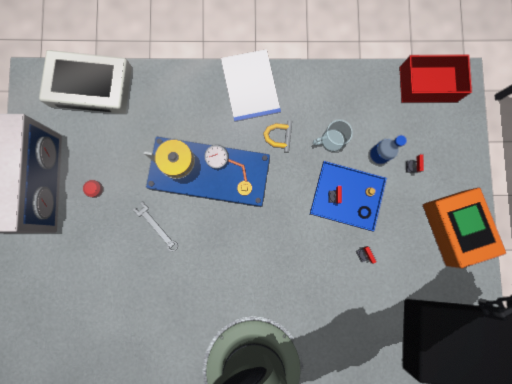

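View pics/scene0.png

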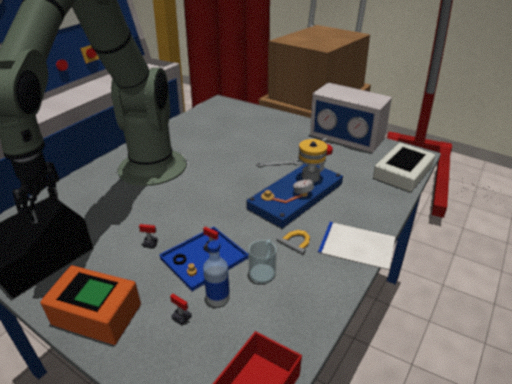

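Top view: three T-keys, at (336,195) in the tray, (415,163) and (368,255). The image's left is the robot's left, so the tray key (336,195) is the farthest left, and it is the one standing in the tray. The stub is near (245,188) and the weights near (174,158). I'll confirm with a crop and measure.

```bash
python3 - <<'E'
from h import *
a=cv2.imread('pics/top0.png');b=cv2.imread('pics/scene0.png')
ca=vision.camera_info('top');cb=vision.camera_info('scene')
c1=cv2.resize(a[150:275,300:440],None,fx=4,fy=4,interpolation=cv2.INTER_CUBIC)
c2=cv2.resize(a[130:215,140:280],None,fx=4,fy=4,interpolation=cv2.INTER_CUBIC)
cv2.imwrite('pics/crop1.png',cv2.resize(np.vstack([c1,c2]),None,fx=.7,fy=.7))
def red(im,x0,y0,x1,y1):
    h=cv2.cvtColor(im,cv2.COLOR_BGR2HSV);m=(((h[...,0]<8)|(h[...,0]>172))&(h[...,1]>150)&(h[...,2]>90)).astype(np.uint8)
    z=np.zeros_like(m);z[y0:y1,x0:x1]=m[y0:y1,x0:x1];return z
for n,box in(('tray',(325,180,350,210)),('r',(405,150,430,175)),('f',(355,240,380,268))):
    m=red(a,*box);p=np.argwhere(m)[:,::-1].astype(float);c=p.mean(0);r=cv2.minAreaRect(p.astype(np.float32));print(n,c,r,onz(ca,*c,.066))
m=red(b,195,220,225,255);p=np.argwhere(m)[:,::-1].astype(float);cs=p.mean(0);print(cs)
m=red(a,325,180,350,210);p=np.argwhere(m)[:,::-1].astype(float);ct=p.mean(0)
print('tri',tri([ray(ca,*ct),ray(cb,*cs)]))
print('stub',onz(ca,245,188,.06),'ram',onz(ca,174,158,.17))
h=cv2.cvtColor(a,cv2.COLOR_BGR2HSV)
m=((h[...,0]>98)&(h[...,0]<125)&(h[...,1]>130)).astype(np.uint8);m=cv2.morphologyEx(m,cv2.MORPH_CLOSE,np.ones((9,9)))
for c in cv2.findContours(m,0,2)[0]:
    if cv2.contourArea(c)>1500:
        r=cv2.minAreaRect(c);print(r,[onz(ca,*q,.03).round(3)[:2] for q in cv2.boxPoints(r)])
E
```

```text
tray [338.56923077 194.10769231] ((338.5, 194.0), (16.0, 3.0), 90.0) [ 0.49987079 -0.2550037   0.066     ]
r [420.5 162.5] ((420.5, 162.5), (15.0, 3.0), 90.0) [ 0.59211059 -0.50126015  0.066     ]
f [369.72857143 254.44285714] ((369.6999816894531, 254.4000244140625), (17.441329956054688, 3.5777084827423096), 63.43495178222656) [ 0.32489812 -0.33810117  0.066     ]
[210.24074074 230.92592593]
tri [ 0.49873399 -0.25402496  0.0717107 ]
stub [0.5207616  0.01848912 0.06      ] ram [0.58761126 0.20492687 0.17      ]
((348.4114990234375, 195.65768432617188), (66.91951751708984, 54.728416442871094), 15.255120277404785) [array([ 0.447, -0.172]), array([ 0.608, -0.221]), array([ 0.552, -0.416]), array([ 0.393, -0.364])]
((207.96902465820312, 171.19827270507812), (116.21491241455078, 52.14850997924805), 8.880659103393555) [array([0.527, 0.312]), array([0.685, 0.292]), array([ 0.628, -0.056]), array([ 0.47, -0.03])]
```

View pics/crop1.png

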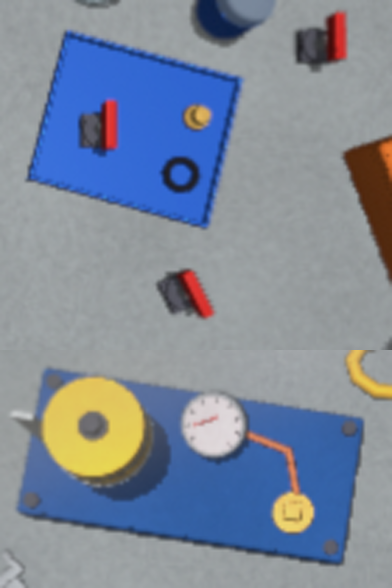

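```bash
python3 - <<'E'
from h import *
from scipy.spatial.transform import Rotation as R
s=telemetry.observe();M=R.from_euler('xyz',s['tool_rot']).as_matrix();print(M.round(3))
ci=vision.camera_info('wrist');c,d=ray(ci,256,192);print(c-s['position'],d,ci['mtx'][0][0])
E
```

```text
[[-0.     0.376 -0.926]
 [ 0.001 -0.926 -0.376]
 [-1.    -0.001  0.   ]]
[0.07391668 0.03026356 0.14357687] [-0.2836402  -0.11547433 -0.95195518] 286.1505894558396
```

Request:
{"name": "play_rows", "arguments": {"deltas": [[0, 0, 30, 0, 0, 0, 85], [20, 30, 30, 0, 0, 0, 85], [30, 40, 0, 0, 0, 0, 85], [30, 40, 0, 0, 0, 0, 85], [30, 40, 0, 0, 0, 0, 85], [30, 40, 0, 0, 0, 0, 85], [30, 40, 0, 0, 0, 0, 85], [30, 40, 0, 0, 0, 0, 85]]}}

```text
clock: 1.1
position: [0.4359, -0.3076, 0.2912]
tool_rot: [-0.784, 1.571, 2.743]
force: [1.2, -1.7, -0.2]
grip_width: 0.085
```

Request:
{"name": "play_rows", "arguments": {"deltas": [[30, 25, 0, 0, 0, -8, 85], [34, 29, 0, 0, 0, -8, 85], [0, 0, 0, 0, 0, -6, 85], [0, 0, 0, 0, 0, 0, 85], [0, 0, 0, 0, 0, 0, 85]]}}

```text
clock: 1.72
position: [0.4988, -0.2555, 0.2912]
tool_rot: [0.242, 1.571, -2.897]
force: [-0.0, -0.1, -0.1]
grip_width: 0.0851
```

```bash
python3 - <<'E'
from h import *
print(telemetry.observe())
a,c=grab('wrist','w1.png');np.save('w1.npy',c,allow_pickle=True)
print(ray(c,256,192))
E
```

```text
{'clock': 1.725, 'qpos': array([ 0.45058275,  0.36019712, -0.11093548,  1.69621593,  0.04422877,
        1.08781513, -1.24110929]), 'qd': array([ 0.00641201, -0.00203026, -0.0027958 , -0.0008008 ,  0.0015341 ,
       -0.00060337, -0.00629339]), 'joint_efforts': array([-9.55015831e-01, -7.76737833e+01,  1.37531636e-01, -3.84342277e+01,
       -9.56869073e-03, -4.16715571e-03, -1.09981752e-01]), 'position': array([ 0.49877383, -0.25546719,  0.29123658]), 'tool_rot': array([ 0.24151785,  1.57055084, -2.89654196]), 'force': array([-0.00576857, -0.14978626, -0.14756314]), 'moment': array([-0.03565482,  0.01837938,  0.02469601]), 'grip_width': 0.08514847131724909}
(array([ 0.57847316, -0.25454646,  0.43479289]), array([-0.30674327, -0.00206358, -0.95179255]))
```

View pics/w1.png

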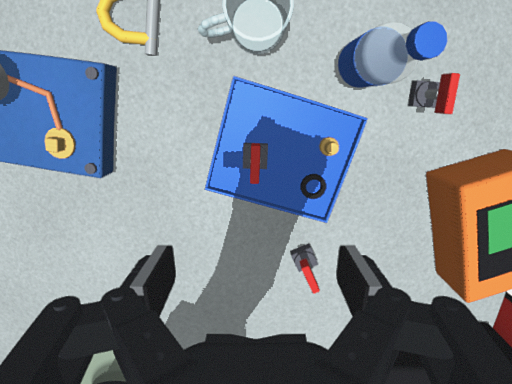

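Wrist view: tray key's red bar runs (250..260, 143..184), socket at (255,155); it stands nearly aligned with world x. Measuring the bar accurately.

```bash
python3 - <<'E'
from h import *
a=cv2.imread('pics/w1.png');c=np.load('w1.npy',allow_pickle=True).item()
h=cv2.cvtColor(a,cv2.COLOR_BGR2HSV);m=(((h[...,0]<10)|(h[...,0]>170))&(h[...,1]>120)&(h[...,2]>40)).astype(np.uint8)
z=np.zeros_like(m);z[125:200,235:285]=m[125:200,235:285]
p=np.argwhere(z)[:,::-1].astype(np.float32);r=cv2.minAreaRect(p);print(r,len(p))
v=h[...,2]
for y in range(138,190,3):
    q=p[p[:,1]==y]; 
    if len(q): print(y,q[:,0].min(),q[:,0].max(),v[y,int(q[:,0].mean())])
for u,w in cv2.boxPoints(r): print(onz(c,u,w,.078).round(4))
print(a[141:187:2,255])
E
```

```text
((254.5, 163.0), (40.0, 9.0), 90.0) 359
144 251.0 259.0 104
147 251.0 259.0 147
150 251.0 259.0 146
153 251.0 259.0 146
156 251.0 259.0 144
159 251.0 259.0 146
162 251.0 259.0 144
165 250.0 259.0 146
168 250.0 259.0 146
171 251.0 258.0 144
174 250.0 258.0 143
177 250.0 258.0 146
180 250.0 258.0 141
183 252.0 257.0 141
[ 0.5275 -0.2476  0.078 ]
[ 0.5275 -0.2587  0.078 ]
[ 0.4758 -0.2592  0.078 ]
[ 0.4757 -0.2475  0.078 ]
[[148  79  43]
 [ 65  44  93]
 [ 32  34 111]
 [ 41  44 147]
 [ 41  42 145]
 [ 44  47 146]
 [ 43  45 146]
 [ 39  42 144]
 [ 39  42 143]
 [ 42  46 146]
 [ 41  44 145]
 [ 39  43 145]
 [ 45  46 147]
 [ 40  43 144]
 [ 40  43 144]
 [ 43  46 146]
 [ 39  41 143]
 [ 41  45 145]
 [ 38  41 143]
 [ 41  44 145]
 [ 37  41 144]
 [ 65  45 141]
 [145  77  39]]
```

Request:
{"name": "play_rows", "arguments": {"deltas": [[1, 2, -40, 0, 0, 0, 50], [0, 0, -50, 0, 0, 0, 50], [0, 0, -50, 0, 0, 0, 50], [0, 0, -45, 0, 0, 0, 50], [0, 0, -30, 0, 0, 0, 50], [0, 0, -21, 0, 0, 0, 50], [0, 0, 0, 0, 0, 0, 50], [0, 0, 0, 0, 0, 0, 50]]}}

```text
clock: 2.78
position: [0.5004, -0.2535, 0.0562]
tool_rot: [2.781, 1.57, -0.359]
force: [0.6, 0.5, 0.3]
grip_width: 0.0499
```

```bash
python3 - <<'E'
from h import *
a,c=grab('wrist','w2.png');b,c2=grab('scene');s=cv2.resize(b[200:290,150:260],None,fx=5,fy=5)[:,:,::-1][:384]
cv2.imwrite('pics/w2b.png',cv2.resize(np.hstack([a[:,:,::-1],s]),None,fx=.75,fy=.75))
E
```

```text
(no output)
```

View pics/w2b.png

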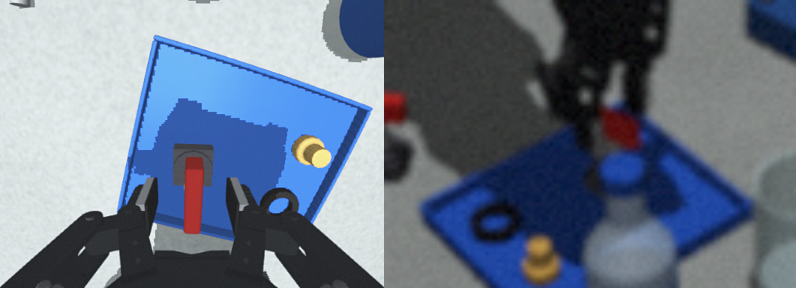

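The red bar (about (193,195) in the left half) stands centred between the open pads, clear of ring and fitting. Closing and lifting.

Request:
{"name": "play_rows", "arguments": {"deltas": [[0, 0, 0, 0, 0, 0, 5], [0, 0, 0, 0, 0, 0, 5], [0, 0, 0, 0, 0, 0, 5], [0, 0, 0, 0, 0, 0, 5], [0, 0, 0, 0, 0, 0, 5], [0, 0, 20, 0, 0, 0, 5], [0, 0, 40, 0, 0, 0, 5], [0, 0, 0, 0, 0, 0, 5]], "grip_force": 70}}

```text
clock: 3.88
position: [0.5014, -0.2536, 0.1177]
tool_rot: [2.745, 1.567, -0.395]
force: [0.7, 0.3, -1.7]
grip_width: 0.0105
```

Request:
{"name": "play_rows", "arguments": {"deltas": [[0, 0, 40, 0, 0, 0, 5], [-5, 35, 40, 0, 0, 0, 5], [-6, 45, 22, 0, 0, 0, 5], [-10, 50, 0, 0, 0, 0, 5], [-10, 50, 0, 0, 0, 0, 5], [-10, 50, 0, 0, 0, 0, 5], [0, 42, 0, 0, 0, 0, 5], [0, 0, 0, 0, 0, 0, 5]]}}

```text
clock: 4.88
position: [0.4588, 0.0219, 0.2168]
tool_rot: [-0.95, 1.57, 2.198]
force: [-0.6, -1.2, -1.5]
grip_width: 0.0106
```

Request:
{"name": "play_rows", "arguments": {"deltas": [[0, 0, 0, 0, 0, 0, 5], [0, 0, 0, 0, 0, 0, 5]]}}

```text
clock: 5.12
position: [0.4591, 0.018, 0.217]
tool_rot: [0.419, 1.57, -2.722]
force: [0.7, 0.6, -1.4]
grip_width: 0.0106
```

```bash
python3 - <<'E'
from h import *
s=telemetry.observe();print(s['position'],s['tool_rot'],s['qpos'])
a,c=grab('wrist','w3.png');np.save('w3.npy',c,allow_pickle=True)
pu=proj(c,[.521,.018,.063]).astype(int);print(pu)
x,y=pu;k=cv2.resize(a[max(0,y-48):y+48,x-64:x+64],(512,384),interpolation=cv2.INTER_CUBIC)
cv2.imwrite('pics/w3b.png',cv2.resize(np.hstack([a,k])[:,:,::-1],None,fx=.78,fy=.78))
E
```

```text
[0.45907395 0.01797018 0.21697693] [ 0.41894058  1.57019773 -2.72240085] [ 0.00932059  0.28550616 -0.21497959  2.02611161  0.08106557  0.83842767
 -1.82205584]
[256 118]
```

View pics/w3b.png

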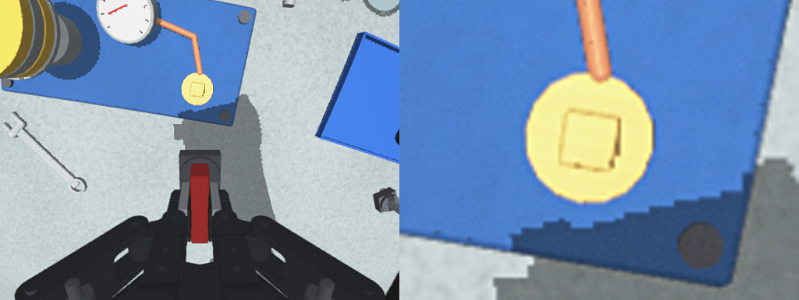

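Crop: brass disc with the square stub centred near crop (590,138), i.e. raw (252,113); its sides slope about 8–9°, like the base, so the valve is shut. Now measuring stub and key socket.

```bash
cat > m.py <<'E'
from h import *
def disc(a,c,z=.046,near=(.521,.018)):
    h=cv2.cvtColor(a,cv2.COLOR_RGB2HSV);m=((h[...,0]>18)&(h[...,0]<36)&(h[...,1]>60)&(h[...,2]>90)).astype(np.uint8)
    u0=proj(c,[*near,z])
    cs=[k for k in cv2.findContours(m,0,cv2.CHAIN_APPROX_NONE)[0] if len(k)>30]
    k=min(cs,key=lambda k:np.linalg.norm(k.reshape(-1,2).mean(0)-u0))
    P=np.array([onz(c,*q,z)[:2] for q in k.reshape(-1,2).astype(float)])
    # circle fit on plane, robust
    w=np.ones(len(P),bool)
    for _ in range(6):
        A=np.c_[2*P[w],np.ones(w.sum())];s=np.linalg.lstsq(A,(P[w]**2).sum(1),rcond=None)[0]
        r=np.sqrt(s[2]+s[0]**2+s[1]**2);e=np.abs(np.hypot(*(P-s[:2]).T)-r);w=e<max(.0008,1.5*np.median(e))
    return s[:2],r,w.mean(),k
E
python3 - <<'E'
from m import *
a=cv2.imread('pics/w3.png')[:,:,::-1].copy();c=np.load('w3.npy',allow_pickle=True).item()
print('disc wrist',disc(a,c)[:3])
t=cv2.imread('pics/top0.png')[:,:,::-1].copy();print('disc top',disc(t,vision.camera_info('top'))[:3])
# base yaw
h=cv2.cvtColor(a,cv2.COLOR_RGB2HSV);g=cv2.cvtColor(a,cv2.COLOR_RGB2GRAY)
# rectify stub top plane 0.063 around, 0.25mm/px
s,r,_,_=disc(a,c);print(proj(c,[*s,.063]))
N=200;X=s[0]+(N/2-np.arange(N))*.00025;Y=s[1]+(N/2-np.arange(N))*.00025
mp=np.array([[proj(c,[x,y,.063]) for y in Y] for x in X],np.float32)
q=cv2.remap(a,mp,None,cv2.INTER_CUBIC)
# socket column/rows
G=g.astype(int)
print('col256',[(i,G[i,256]) for i in range(180,250,2)]);print('row200',[(i,G[200,i]) for i in range(222,292,2)])
for z,n in((.1868,'top'),(.1648,'mouth')):
    print(n,proj(c,[.459+.018,.018,z]),proj(c,[.459+.018,.018+.018,z]))
cv2.imwrite('pics/rect.png',cv2.resize(q,None,fx=2.5,fy=2.5)[:,:,::-1])
E
```

```text
disc wrist (array([0.52474936, 0.02216508]), np.float64(0.021025459875240304), np.float64(0.9391304347826087))
disc top (array([0.52415481, 0.02078584]), np.float64(0.019985972785325976), np.float64(0.6842105263157895))
[252.27682121 114.82547257]
col256 [(180, np.int64(119)), (182, np.int64(120)), (184, np.int64(122)), (186, np.int64(125)), (188, np.int64(123)), (190, np.int64(126)), (192, np.int64(58)), (194, np.int64(55)), (196, np.int64(56)), (198, np.int64(55)), (200, np.int64(56)), (202, np.int64(63)), (204, np.int64(73)), (206, np.int64(74)), (208, np.int64(77)), (210, np.int64(56)), (212, np.int64(58)), (214, np.int64(61)), (216, np.int64(58)), (218, np.int64(61)), (220, np.int64(59)), (222, np.int64(58)), (224, np.int64(59)), (226, np.int64(71)), (228, np.int64(74)), (230, np.int64(74)), (232, np.int64(76)), (234, np.int64(73)), (236, np.int64(79)), (238, np.int64(74)), (240, np.int64(78)), (242, np.int64(79)), (244, np.int64(76)), (246, np.int64(78)), (248, np.int64(79))]
row200 [(222, np.int64(212)), (224, np.int64(202)), (226, np.int64(205)), (228, np.int64(209)), (230, np.int64(66)), (232, np.int64(70)), (234, np.int64(71)), (236, np.int64(74)), (238, np.int64(72)), (240, np.int64(70)), (242, np.int64(73)), (244, np.int64(73)), (246, np.int64(72)), (248, np.int64(76)), (250, np.int64(71)), (252, np.int64(70)), (254, np.int64(62)), (256, np.int64(56)), (258, np.int64(62)), (260, np.int64(70)), (262, np.int64(69)), (264, np.int64(71)), (266, np.int64(73)), (268, np.int64(72)), (270, np.int64(72)), (272, np.int64(74)), (274, np.int64(74)), (276, np.int64(70)), (278, np.int64(70)), (280, np.int64(73)), (282, np.int64(69)), (284, np.int64(121)), (286, np.int64(120)), (288, np.int64(122)), (290, np.int64(121))]
top [256.6715154  200.55285003] [228.75078708 200.51218317]
mouth [256.57811048 190.26746147] [231.49939649 190.23707895]
```

View pics/rect.png

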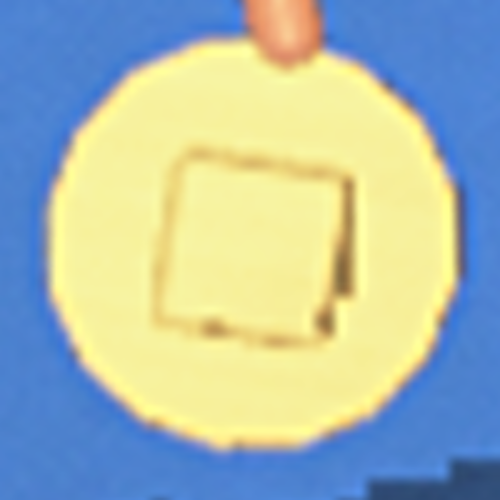

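```bash
cat >> h.py <<'E'
from scipy.spatial.transform import Rotation as Ro
def st():
    s=telemetry.observe();M=Ro.from_euler('xyz',s['tool_rot']).as_matrix()
    print('t',s['clock'],'p',(s['position']*1e3).round(2),'yaw',round(float(np.degrees(np.arctan2(M[1,1],M[0,1]))+90),2),'down',M[:,0].round(4),'F',s['force'].round(2),'M',s['moment'].round(3),'j7',s['qpos'][6].round(3));return s
E
python3 -c "
from h import *
st()"
```

```text
t 5.175 p [459.11  18.04 217.06] yaw 0.02 down [-4.e-04 -2.e-04 -1.e+00] F [ 0.62  0.29 -1.39] M [ 0.012  0.034 -0.024] j7 -1.822
```

Request:
{"name": "play_rows", "arguments": {"deltas": [[20, 1, 0, 0, 0, -3, 5], [25, 1.5, 0, 0, 0, -3, 5], [21.6, 1, 0, 0, 0, -3, 5], [0, 0, -30, 0, 0, 0, 5], [0, 0, -30, 0, 0, 0, 5], [0, 0, -20, 0, 0, 0, 5], [0, 0, -10, 0, 0, 0, 5], [0, 0, 0, 0, 0, 0, 5]]}}

```text
clock: 6.18
position: [0.5256, 0.0221, 0.1271]
tool_rot: [0.281, 1.57, -3.016]
force: [-0.1, 0.5, -0.3]
grip_width: 0.0107
```

Request:
{"name": "play_rows", "arguments": {"deltas": [[0, 0, 0, 0, 0, 0, 5], [0, 0, 0, 0, 0, 0, 5]]}}

```text
clock: 6.42
position: [0.5261, 0.0224, 0.128]
tool_rot: [-2.882, 1.57, 0.104]
force: [-1.1, 0.0, -2.5]
grip_width: 0.0106
```

```bash
python3 - <<'E'
from h import *
st()
a,c=grab('wrist','w4.png');b,cb=grab('scene','s4.png');s=telemetry.observe()
x,y=proj(cb,[.525,.022,.08]).astype(int)
k=cv2.resize(b[y-36:y+36,x-48:x+48],(512,384),interpolation=cv2.INTER_CUBIC)
cv2.imwrite('pics/w4b.png',cv2.resize(np.hstack([a,k])[:,:,::-1],None,fx=.78,fy=.78))
E
```

```text
t 6.425 p [526.1   22.41 127.96] yaw -8.9 down [ 1.1e-03  1.0e-04 -1.0e+00] F [-1.13  0.   -2.47] M [0.001 0.017 0.009] j7 -1.993
```

View pics/w4b.png

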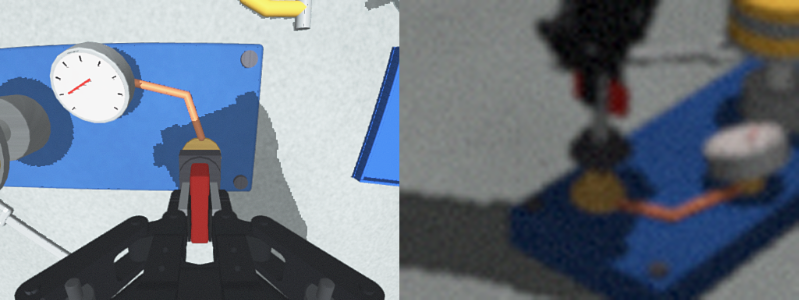

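Request:
{"name": "play_rows", "arguments": {"deltas": [[-0.5, -0.9, -4, 0, 0, 0, 5], [0, 0, -4, 0, 0, 0, 5], [0, 0, -3, 0, 0, 0, 5], [0, 0, 0, 0, 0, 0, 5], [0, 0, 0, 0, 0, 0, 5]]}}

```text
clock: 7.15
position: [0.5253, 0.0216, 0.1163]
tool_rot: [-1.614, 1.571, 1.372]
force: [-0.3, 0.4, -1.1]
grip_width: 0.0107
```

Request:
{"name": "play_rows", "arguments": {"deltas": [[0, 0, -1, 0, 0, 0, 5], [0, 0, -1, 0, 0, 0, 5], [0, 0, -1, 0, 0, 0, 5], [0, 0, 0, 0, 0, 0, 5]]}}

```text
clock: 7.65
position: [0.5252, 0.0215, 0.1132]
tool_rot: [0.135, 1.571, 3.121]
force: [-0.3, -0.3, -2.1]
grip_width: 0.0105
```

Request:
{"name": "play_rows", "arguments": {"deltas": [[0, 0, -1, 0, 0, 0, 5], [0, 0, -1, 0, 0, 0, 5], [0, 0, 0, 0, 0, 0, 5]]}}

```text
clock: 8.02
position: [0.5252, 0.0216, 0.1112]
tool_rot: [0.016, 1.571, 3.002]
force: [0.2, 0.1, -1.8]
grip_width: 0.0107
```

Request:
{"name": "play_rows", "arguments": {"deltas": [[0, 0, -1, 0, 0, 0, 5], [0, 0, -1, 0, 0, 0, 5], [0, 0, 0, 0, 0, 0, 5]]}}

```text
clock: 8.4
position: [0.5252, 0.0215, 0.1092]
tool_rot: [0.191, 1.571, -3.106]
force: [-0.1, 1.2, -1.8]
grip_width: 0.0107
```

Request:
{"name": "play_rows", "arguments": {"deltas": [[0, 0, -1, 0, 0, 0, 5], [0, 0, -1, 0, 0, 0, 5], [0, 0, -1, 0, 0, 0, 5], [0, 0, 0, 0, 0, 0, 5]]}}

```text
clock: 8.9
position: [0.5252, 0.0215, 0.1062]
tool_rot: [0.118, 1.571, 3.105]
force: [-0.4, 0.4, -1.4]
grip_width: 0.0103
```

Request:
{"name": "play_rows", "arguments": {"deltas": [[0, 0, -1, 0, 0, 0, 5], [0, 0, -1, 0, 0, 0, 5], [0, 0, -1, 0, 0, 0, 5], [0, 0, 0, 0, 0, 0, 5]]}}

```text
clock: 9.4
position: [0.5252, 0.0215, 0.1032]
tool_rot: [-0.134, 1.571, 2.853]
force: [0.5, -0.0, -2.0]
grip_width: 0.0108
```

Request:
{"name": "play_rows", "arguments": {"deltas": [[0, 0, -1, 0, 0, 0, 5], [0, 0, 0, 0, 0, 0, 5]]}}

```text
clock: 9.65
position: [0.5252, 0.0215, 0.1022]
tool_rot: [-0.027, 1.571, 2.959]
force: [-0.3, 0.6, -1.9]
grip_width: 0.0106
```

Request:
{"name": "play_rows", "arguments": {"deltas": [[0, 0, -1, 0, 0, 0, 5], [0, 0, -0.5, 0, 0, 0, 5], [0, 0, 0, 0, 0, 0, 5], [0, 0, 0, 0, 0, 0, 5]]}}

```text
clock: 10.15
position: [0.5253, 0.0215, 0.1008]
tool_rot: [-1.937, 1.571, 1.05]
force: [-0.3, -0.8, -1.3]
grip_width: 0.0106
```

```bash
python3 - <<'E'
from h import *
st()
a,c=grab('scene','s5.png')
# ram: project weights top yellow centroid
h=cv2.cvtColor(a,cv2.COLOR_RGB2HSV)
x,y=proj(c,[.588,.205,.16]).astype(int)
cv2.imwrite('pics/s5b.png',cv2.resize(a[y-60:y+60,x-80:x+80],(800,600),interpolation=cv2.INTER_CUBIC)[:,:,::-1]);print(x,y)
for z in(.078,.141,.118,.181): print(z,proj(c,[.588,.205,z]))
E
```

```text
t 10.15 p [525.26  21.54 100.8 ] yaw -8.9 down [ 0.  0. -1.] F [-0.26 -0.83 -1.26] M [ 0.037 -0.036 -0.012] j7 -2.002
311 147
0.078 [310.36798258 168.10791645]
0.141 [311.55045344 152.56876106]
0.118 [311.11511879 158.32355458]
0.181 [312.31729541 142.33173195]
```

View pics/s5b.png

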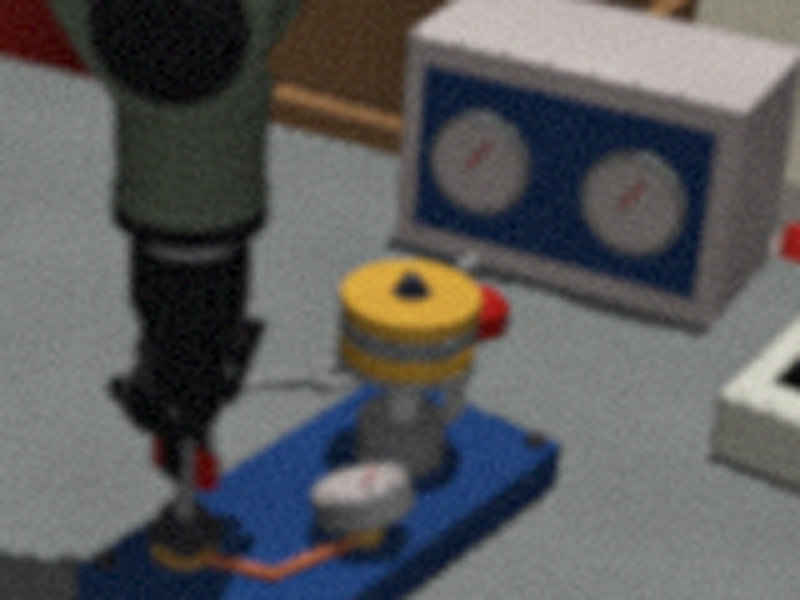

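The key is down on the stub (mouth about 2.5 mm above the shoulder, no side force) and the ram is still up. Now a ram tracker using the yellow centroid in the scene view, then turning.

```bash
cat > ram.py <<'E'
from h import *
import json,os,sys
def row(a):
    y0,x0=110,285;s=a[y0:185,x0:337].astype(float)
    h=cv2.cvtColor(a[y0:185,x0:337],cv2.COLOR_RGB2HSV)
    m=((h[...,0]>14)&(h[...,0]<34)&(h[...,1]>110)&(h[...,2]>70)).astype(np.uint8)
    n,l,stt,ce=cv2.connectedComponentsWithStats(cv2.morphologyEx(m,cv2.MORPH_CLOSE,np.ones((7,3),np.uint8)))
    i=1+np.argmax(stt[1:,4]);w=m*(l==i)
    return (np.argwhere(w)[:,0]).mean()+y0, int(w.sum())
s=st();a,c=grab('scene');r,n=row(a)
H=json.load(open('ram.json')) if os.path.exists('ram.json') else []
H.append([s['clock'],r]);json.dump(H,open('ram.json','w'))
d=(r-H[0][1])/.25
print('row %.2f n %d sunk mm %.1f'%(r,n,d),'v mm/s %.1f'%((r-H[-2][1])/.25/(s['clock']-H[-2][0]) if len(H)>1 else 0))
E
python3 ram.py
```

```text
t 10.2 p [525.29  21.52 100.8 ] yaw -8.9 down [ 0.  0. -1.] F [-0.47 -0.17 -0.92] M [ 0.042 -0.009 -0.013] j7 -2.002
row 149.74 n 476 sunk mm 0.0 v mm/s 0.0
```

Request:
{"name": "play_rows", "arguments": {"deltas": [[0, 0.05, 0, 0, 0, 3, 5], [0, 0.05, 0, 0, 0, 3, 5], [0, 0, 0, 0, 0, 0, 5], [0, 0, 0, 0, 0, 0, 5]]}}

```text
clock: 10.75
position: [0.5253, 0.0216, 0.1008]
tool_rot: [-3.114, 1.571, -0.024]
force: [-0.1, -0.6, -1.4]
grip_width: 0.0107
```

```bash
python3 ram.py
```

```text
t 10.75 p [525.28  21.56 100.8 ] yaw -2.97 down [ 0. -0. -1.] F [-0.1  -0.6  -1.37] M [-0.165 -0.066  0.023] j7 -1.921
row 149.71 n 475 sunk mm -0.1 v mm/s -0.2
```

Request:
{"name": "play_rows", "arguments": {"deltas": [[0, 0.05, 0, 0, 0, 2.5, 5], [0, 0.05, 0, 0, 0, 2.5, 5], [0, 0, 0, 0, 0, 0, 5], [0, 0, 0, 0, 0, 0, 5]]}}

```text
clock: 11.3
position: [0.5253, 0.0217, 0.1008]
tool_rot: [-1.951, 1.571, 1.227]
force: [0.1, -0.6, -1.2]
grip_width: 0.0107
```

```bash
python3 ram.py
```

```text
t 11.3 p [525.29  21.73 100.79] yaw 2.08 down [ 0.e+00  1.e-04 -1.e+00] F [ 0.13 -0.65 -1.23] M [-0.277  0.097 -0.008] j7 -1.852
row 149.69 n 473 sunk mm -0.2 v mm/s -0.1
```

Request:
{"name": "play_rows", "arguments": {"deltas": [[0, 0.05, 0, 0, 0, 2.5, 5], [0, 0.05, 0, 0, 0, 2, 5], [0, 0, 0, 0, 0, 0, 5], [0, 0, 0, 0, 0, 0, 5]]}}

```text
clock: 11.85
position: [0.5252, 0.0218, 0.1008]
tool_rot: [-1.15, 1.571, 2.106]
force: [-0.7, -2.0, -0.6]
grip_width: 0.0104
```

```bash
python3 ram.py
```

```text
t 11.85 p [525.24  21.81 100.78] yaw 6.58 down [-0.e+00  1.e-04 -1.e+00] F [-0.7  -1.96 -0.62] M [-0.326  0.078 -0.017] j7 -1.791
row 149.73 n 476 sunk mm -0.0 v mm/s 0.3
```

Request:
{"name": "play_rows", "arguments": {"deltas": [[0, 0, 0, 0, 0, 2.5, 5], [0, 0, 0, 0, 0, 2.5, 5], [0, 0, 0, 0, 0, 0, 5], [0, 0, 0, 0, 0, 0, 5]]}}

```text
clock: 12.4
position: [0.5253, 0.0219, 0.1008]
tool_rot: [-1.585, 1.571, 1.758]
force: [-0.1, -1.0, -0.6]
grip_width: 0.0105
```

```bash
python3 ram.py
```

```text
t 12.4 p [525.25  21.85 100.77] yaw 11.58 down [-0.e+00  1.e-04 -1.e+00] F [-0.14 -0.96 -0.61] M [-0.295  0.203 -0.002] j7 -1.722
row 149.81 n 473 sunk mm 0.3 v mm/s 0.5
```

```bash
python3 - <<'E'
from h import *
def ang(a):
    h=cv2.cvtColor(a,cv2.COLOR_RGB2HSV);m=(((h[...,0]<10)|(h[...,0]>170))&(h[...,1]>120)&(h[...,2]>40)).astype(np.uint8);m[:, :235]=0;m[:,285:]=0;m[:200]=0;m[320:]=0
    p=np.argwhere(m)
    e=[(y,p[p[:,0]==y,1].mean()) for y in range(230,300,2) if (p[:,0]==y).sum()>4]
    return np.degrees(np.polyfit(*np.array(e).T,1)[0]),np.mean([x for _,x in e])
print(ang(cv2.imread('pics/w4.png')[:,:,::-1].copy()))
a,c=grab('wrist','w5.png');print(ang(a))
E
```

```text
(np.float64(-0.21666471244439467), np.float64(255.55714285714285))
(np.float64(-0.15648007009875464), np.float64(255.54285714285714))
```

Request:
{"name": "play_rows", "arguments": {"deltas": [[0, 0, 0, 0, 0, 2.5, 5], [0, 0, 0, 0, 0, 2.5, 5], [0, 0, 0, 0, 0, 0, 5], [0, 0, 0, 0, 0, 0, 5]]}}

```text
clock: 13.0
position: [0.5253, 0.0218, 0.1008]
tool_rot: [-1.863, 1.571, 1.568]
force: [-1.0, -0.6, -1.9]
grip_width: 0.0111
```

```bash
python3 ram.py
```

```text
t 13.0 p [525.27  21.85 100.79] yaw 16.58 down [ 0.e+00  1.e-04 -1.e+00] F [-0.96 -0.58 -1.95] M [-0.14   0.313 -0.002] j7 -1.653
row 149.85 n 473 sunk mm 0.4 v mm/s 0.3
```

Request:
{"name": "play_rows", "arguments": {"deltas": [[0, 0, 0, 0, 0, 2.5, 5], [0, 0, 0, 0, 0, 2, 5], [0, 0, 0, 0, 0, 0, 5], [0, 0, 0, 0, 0, 0, 5]]}}

```text
clock: 13.55
position: [0.5252, 0.0219, 0.1008]
tool_rot: [-1.369, 1.571, 2.141]
force: [-1.9, -0.1, -1.6]
grip_width: 0.0107
```

```bash
python3 ram.py
```

```text
t 13.55 p [525.22  21.87 100.78] yaw 21.08 down [-1.e-04  1.e-04 -1.e+00] F [-1.86 -0.13 -1.64] M [0.086 0.419 0.017] j7 -1.59
row 149.79 n 474 sunk mm 0.2 v mm/s -0.4
```

Request:
{"name": "play_rows", "arguments": {"deltas": [[0, 0, 0, 0, 0, 2.5, 5], [0, 0, 0, 0, 0, 2.5, 5], [0, 0, 0, 0, 0, 0, 5], [0, 0, 0, 0, 0, 0, 5]]}}

```text
clock: 14.1
position: [0.5253, 0.0218, 0.1008]
tool_rot: [-1.523, 1.571, 2.074]
force: [-2.5, 2.2, -1.1]
grip_width: 0.0108
```

```bash
python3 ram.py
```

```text
t 14.1 p [525.25  21.81 100.78] yaw 26.08 down [-1.e-04  1.e-04 -1.e+00] F [-2.51  2.2  -1.12] M [0.272 0.639 0.005] j7 -1.521
row 149.76 n 471 sunk mm 0.1 v mm/s -0.2
```

Request:
{"name": "play_rows", "arguments": {"deltas": [[0, 0, 0, 0, 0, 2.5, 5], [0, 0, 0, 0, 0, 2, 5], [0, 0, 0, 0, 0, 0, 5], [0, 0, 0, 0, 0, 0, 5]]}}

```text
clock: 14.65
position: [0.5252, 0.0219, 0.1008]
tool_rot: [-0.93, 1.571, 2.745]
force: [-3.1, 2.2, -1.7]
grip_width: 0.0105
```

```bash
python3 ram.py
```

```text
t 14.65 p [525.19  21.85 100.76] yaw 30.59 down [-2.e-04  1.e-04 -1.e+00] F [-3.07  2.21 -1.73] M [0.419 0.862 0.005] j7 -1.458
row 149.75 n 471 sunk mm 0.0 v mm/s -0.0
```

Request:
{"name": "play_rows", "arguments": {"deltas": [[-0.2, 0.1, 0, 0, 0, 2.5, 5], [-0.1, 0.1, 0, 0, 0, 2, 5], [0, 0, 0, 0, 0, 0, 5], [0, 0, 0, 0, 0, 0, 5]]}}

```text
clock: 15.2
position: [0.525, 0.022, 0.1008]
tool_rot: [2.686, 1.571, 0.157]
force: [-1.9, 2.0, -2.3]
grip_width: 0.0103
```

```bash
python3 ram.py
```

```text
t 15.2 p [525.04  21.96 100.8 ] yaw 35.08 down [ 1.e-04  0.e+00 -1.e+00] F [-1.91  1.99 -2.34] M [ 0.181  0.482 -0.09 ] j7 -1.396
row 149.87 n 473 sunk mm 0.5 v mm/s 0.9
```

Request:
{"name": "play_rows", "arguments": {"deltas": [[-0.1, 0.1, 0, 0, 0, 2, 5], [0, 0, 0, 0, 0, 1.5, 5], [0, 0, 0, 0, 0, 0, 5], [0, 0, 0, 0, 0, 0, 5]]}}

```text
clock: 15.75
position: [0.5249, 0.0221, 0.1008]
tool_rot: [2.788, 1.571, 0.32]
force: [-1.1, -0.3, -1.7]
grip_width: 0.0111
```

```bash
python3 ram.py
```

```text
t 15.75 p [524.91  22.13 100.82] yaw 38.59 down [ 1.e-04  0.e+00 -1.e+00] F [-1.11 -0.32 -1.73] M [ 0.062  0.334 -0.044] j7 -1.347
row 150.50 n 472 sunk mm 3.0 v mm/s 4.6
```

Sinking has begun. Hold and measure.

Request:
{"name": "play_rows", "arguments": {"deltas": [[0, 0, 0, 0, 0, 0, 5], [0, 0, 0, 0, 0, 0, 5], [0, 0, 0, 0, 0, 0, 5], [0, 0, 0, 0, 0, 0, 5]]}}

```text
clock: 16.3
position: [0.5249, 0.0221, 0.1008]
tool_rot: [1.297, 1.571, -1.171]
force: [-1.1, 0.5, -4.2]
grip_width: 0.0109
```

```bash
python3 ram.py
```

```text
t 16.3 p [524.87  22.09 100.79] yaw 38.6 down [ 0. -0. -1.] F [-1.05  0.53 -4.23] M [-0.063  0.129 -0.032] j7 -1.347
row 151.20 n 459 sunk mm 5.8 v mm/s 5.0
```

Request:
{"name": "play_rows", "arguments": {"deltas": [[0, 0, 0, 0, 0, 0, 5], [0, 0, 0, 0, 0, 0, 5], [0, 0, 0, 0, 0, 0, 5], [0, 0, 0, 0, 0, 0, 5], [0, 0, 0, 0, 0, 0, 5], [0, 0, 0, 0, 0, 0, 5], [0, 0, 0, 0, 0, 0, 5], [0, 0, 0, 0, 0, 0, 5]]}}

```text
clock: 17.35
position: [0.5249, 0.0221, 0.1008]
tool_rot: [-1.028, 1.571, 2.788]
force: [-0.5, -0.9, -1.0]
grip_width: 0.0107
```

```bash
python3 ram.py
```

```text
t 17.35 p [524.85  22.13 100.78] yaw 38.6 down [-0.  0. -1.] F [-0.45 -0.93 -1.03] M [-0.101  0.139 -0.021] j7 -1.347
row 152.84 n 466 sunk mm 12.4 v mm/s 6.3
```

Request:
{"name": "play_rows", "arguments": {"deltas": [[0, 0, 0, 0, 0, 0, 5], [0, 0, 0, 0, 0, 0, 5], [0, 0, 0, 0, 0, 0, 5], [0, 0, 0, 0, 0, 0, 5], [0, 0, 0, 0, 0, 0, 5], [0, 0, 0, 0, 0, 0, 5], [0, 0, 0, 0, 0, 0, 5], [0, 0, 0, 0, 0, 0, 5]]}}

```text
clock: 18.4
position: [0.5249, 0.0221, 0.1008]
tool_rot: [-1.443, 1.571, 2.372]
force: [-0.3, -0.6, -0.6]
grip_width: 0.0108
```

```bash
python3 ram.py
```

```text
t 18.4 p [524.85  22.15 100.79] yaw 38.6 down [-0.  0. -1.] F [-0.32 -0.58 -0.59] M [-0.082  0.157 -0.008] j7 -1.347
row 154.09 n 460 sunk mm 17.4 v mm/s 4.8
```

Request:
{"name": "play_rows", "arguments": {"deltas": [[0, 0, 0, 0, 0, 0, 5], [0, 0, 0, 0, 0, 0, 5], [0, 0, 0, 0, 0, 0, 5], [0, 0, 0, 0, 0, 0, 5], [0, 0, 0, 0, 0, 0, 5], [0, 0, 0, 0, 0, 0, 5], [0, 0, 0, 0, 0, 0, 5], [0, 0, 0, 0, 0, 0, 5]]}}

```text
clock: 19.45
position: [0.5249, 0.0221, 0.1008]
tool_rot: [-0.775, 1.571, 3.04]
force: [-0.4, -0.3, -0.8]
grip_width: 0.0104
```

Request:
{"name": "play_rows", "arguments": {"deltas": [[0, 0, 0, 0, 0, 0, 5], [0, 0, 0, 0, 0, 0, 5], [0, 0, 0, 0, 0, 0, 5], [0, 0, 0, 0, 0, 0, 5], [0, 0, 0, 0, 0, 0, 5], [0, 0, 0, 0, 0, 0, 5], [0, 0, 0, 0, 0, 0, 5], [0, 0, 0, 0, 0, 0, 5]]}}

```text
clock: 20.45
position: [0.5249, 0.0221, 0.1008]
tool_rot: [-2.7, 1.571, 1.115]
force: [-0.3, 0.2, -1.4]
grip_width: 0.0107
```

```bash
python3 ram.py
```

```text
t 20.45 p [524.87  22.13 100.8 ] yaw 38.6 down [ 0.  0. -1.] F [-0.31  0.18 -1.36] M [-0.085  0.089 -0.069] j7 -1.347
row 156.82 n 464 sunk mm 28.3 v mm/s 5.3
```

Request:
{"name": "play_rows", "arguments": {"deltas": [[0, 0, 0, 0, 0, 0, 5], [0, 0, 0, 0, 0, 0, 5], [0, 0, 0, 0, 0, 0, 5], [0, 0, 0, 0, 0, 0, 5], [0, 0, 0, 0, 0, 0, 5], [0, 0, 0, 0, 0, 0, 5], [0, 0, 0, 0, 0, 0, 5], [0, 0, 0, 0, 0, 0, 5]]}}

```text
clock: 21.5
position: [0.5248, 0.0221, 0.1008]
tool_rot: [-0.567, 1.571, -3.035]
force: [-0.1, -0.3, -0.8]
grip_width: 0.0103
```

Request:
{"name": "play_rows", "arguments": {"deltas": [[0, 0, 0, 0, 0, 0, 5], [0, 0, 0, 0, 0, 0, 5], [0, 0, 0, 0, 0, 0, 5], [0, 0, 0, 0, 0, 0, 5], [0, 0, 0, 0, 0, 0, 5], [0, 0, 0, 0, 0, 0, 5], [0, 0, 0, 0, 0, 0, 5], [0, 0, 0, 0, 0, 0, 5]]}}

```text
clock: 22.5
position: [0.5249, 0.0221, 0.1008]
tool_rot: [-1.227, 1.571, 2.588]
force: [0.4, -1.1, -1.7]
grip_width: 0.0103
```

```bash
python3 ram.py
```

```text
t 22.5 p [524.85  22.14 100.78] yaw 38.6 down [-0.  0. -1.] F [ 0.42 -1.09 -1.67] M [-0.096  0.073 -0.07 ] j7 -1.347
row 159.41 n 457 sunk mm 38.7 v mm/s 5.1
```

Request:
{"name": "play_rows", "arguments": {"deltas": [[0, 0, 0, 0, 0, 0, 5], [0, 0, 0, 0, 0, 0, 5], [0, 0, 0, 0, 0, 0, 5], [0, 0, 0, 0, 0, 0, 5], [0, 0, 0, 0, 0, 0, 5], [0, 0, 0, 0, 0, 0, 5], [0, 0, 0, 0, 0, 0, 5], [0, 0, 0, 0, 0, 0, 5]]}}

```text
clock: 23.55
position: [0.5249, 0.0221, 0.1008]
tool_rot: [0.251, 1.571, -2.217]
force: [0.6, -0.6, -0.5]
grip_width: 0.0106
```

Request:
{"name": "play_rows", "arguments": {"deltas": [[0, 0, 0, 0, 0, 0, 5], [0, 0, 0, 0, 0, 0, 5], [0, 0, 0, 0, 0, 0, 5], [0, 0, 0, 0, 0, 0, 5], [0, 0, 0, 0, 0, 0, 5], [0, 0, 0, 0, 0, 0, 5], [0, 0, 0, 0, 0, 0, 5], [0, 0, 0, 0, 0, 0, 5]]}}

```text
clock: 24.55
position: [0.5249, 0.0221, 0.1008]
tool_rot: [-0.972, 1.571, 2.844]
force: [-0.3, -0.9, -0.9]
grip_width: 0.0106
```

```bash
python3 ram.py
```

```text
t 24.55 p [524.85  22.13 100.78] yaw 38.6 down [-0.  0. -1.] F [-0.33 -0.85 -0.88] M [-0.129  0.059  0.03 ] j7 -1.347
row 160.50 n 459 sunk mm 43.0 v mm/s 2.1
```

Request:
{"name": "play_rows", "arguments": {"deltas": [[0, 0, 0, 0, 0, 0, 5], [0, 0, 0, 0, 0, 0, 5], [0, 0, 0, 0, 0, 0, 5], [0, 0, 0, 0, 0, 0, 5], [0, 0, 0, 0, 0, 0, 5], [0, 0, 0, 0, 0, 0, 5], [0, 0, 0, 0, 0, 0, 5], [0, 0, 0, 0, 0, 0, 5]]}}

```text
clock: 25.6
position: [0.5249, 0.0221, 0.1008]
tool_rot: [2.778, 1.571, 0.31]
force: [-0.8, -0.8, -1.4]
grip_width: 0.0109
```

```bash
python3 ram.py
```

```text
t 25.6 p [524.88  22.13 100.8 ] yaw 38.6 down [ 0.  0. -1.] F [-0.79 -0.78 -1.41] M [-0.091  0.071 -0.021] j7 -1.347
row 160.45 n 462 sunk mm 42.8 v mm/s -0.2
```

The ram has come to rest after about 43 mm (two readings agree). Now shutting, clockwise.

Request:
{"name": "play_rows", "arguments": {"deltas": [[0.1, -0.1, 0, 0, 0, -3, 5], [0, 0, 0, 0, 0, -4, 5], [0.1, -0.1, 0, 0, 0, -4, 5], [0, 0, 0, 0, 0, -4, 5], [0.1, 0, 0, 0, 0, -4, 5], [0, -0.1, 0, 0, 0, -4, 5], [0, 0, 0, 0, 0, -4, 5], [0, 0, 0, 0, 0, 0, 5]]}}

```text
clock: 26.65
position: [0.5251, 0.0218, 0.1008]
tool_rot: [1.363, 1.571, -1.575]
force: [0.6, -1.4, -2.6]
grip_width: 0.0107
```

```bash
python3 -c "
from h import *
st()"
```

```text
t 26.65 p [525.15  21.82 100.8 ] yaw 11.63 down [-0.e+00 -2.e-04 -1.e+00] F [ 0.61 -1.43 -2.56] M [-0.324  0.105 -0.02 ] j7 -1.722
```

Request:
{"name": "play_rows", "arguments": {"deltas": [[0, -0.1, 0, 0, 0, -3, 5], [0.1, 0, 0, 0, 0, -3, 5], [0, -0.1, 0, 0, 0, -3, 5], [0, 0, 0, 0, 0, -3, 5], [0, -0.1, 0, 0, 0, -3, 5], [0, 0, 0, 0, 0, 0, 5], [0, 0, 0, 0, 0, 0, 5]]}}

```text
clock: 27.52
position: [0.5253, 0.0215, 0.1008]
tool_rot: [-2.51, 1.571, 0.574]
force: [-1.2, 0.1, -1.3]
grip_width: 0.0106
```

```bash
python3 -c "
from h import *
st()"
```

```text
t 27.525 p [525.26  21.5  100.8 ] yaw -3.29 down [ 0.  0. -1.] F [-1.25  0.11 -1.31] M [-0.192  0.081  0.036] j7 -1.926
```

Request:
{"name": "play_rows", "arguments": {"deltas": [[0, 0, 0, 0, 0, -2, 5], [0, 0, 0, 0, 0, -2, 5], [0, 0, 0, 0, 0, 0, 5], [0, 0, 0, 0, 0, 0, 5]]}}

```text
clock: 28.02
position: [0.5252, 0.0215, 0.1008]
tool_rot: [1.763, 1.571, -1.507]
force: [-0.1, -1.3, -1.8]
grip_width: 0.0107
```

```bash
python3 -c "
from h import *
st()"
```

```text
t 28.025 p [525.25  21.5  100.8 ] yaw -7.38 down [ 0.e+00 -1.e-04 -1.e+00] F [-0.09 -1.32 -1.78] M [-0.514  0.049  0.11 ] j7 -1.982
```

Request:
{"name": "play_rows", "arguments": {"deltas": [[0, 0, 0, 0, 0, -1, 5], [0, 0, 0, 0, 0, 0, 5]]}}

```text
clock: 28.28
position: [0.5253, 0.0215, 0.1008]
tool_rot: [1.854, 1.571, -1.434]
force: [0.2, -2.6, -0.9]
grip_width: 0.0103
```

```bash
python3 -c "
from h import *
print(st()['joint_efforts'][6])"
```

```text
t 28.275 p [525.26  21.52 100.8 ] yaw -8.42 down [ 0. -0. -1.] F [ 0.22 -2.63 -0.87] M [-0.535  0.047  0.119] j7 -1.996
-0.3328743204474449
```

Request:
{"name": "play_rows", "arguments": {"deltas": [[0, 0, 0, 0, 0, -1, 5], [0, 0, 0, 0, 0, 0, 5]]}}

```text
clock: 28.52
position: [0.5253, 0.0215, 0.1008]
tool_rot: [2.32, 1.571, -0.986]
force: [-0.1, -3.3, -1.7]
grip_width: 0.0106
```

```bash
python3 -c "
from h import *
print(st()['joint_efforts'][6])"
```

```text
t 28.525 p [525.27  21.51 100.79] yaw -9.43 down [ 0. -0. -1.] F [-0.15 -3.29 -1.75] M [-0.621  0.03   0.11 ] j7 -2.01
-0.34221578389406204
```

Request:
{"name": "play_rows", "arguments": {"deltas": [[0, -0.1, 0, 0, 0, -0.5, 5], [0, -0.1, 0, 0, 0, -0.5, 5], [0, 0, 0, 0, 0, 0, 5]]}}

```text
clock: 28.9
position: [0.5253, 0.0214, 0.1008]
tool_rot: [-2.016, 1.571, 0.944]
force: [-0.5, -1.6, -1.4]
grip_width: 0.0105
```

```bash
python3 -c "
from h import *
print(st()['joint_efforts'][6])"
```

```text
t 28.9 p [525.29  21.45 100.8 ] yaw -10.4 down [ 1.e-04  1.e-04 -1.e+00] F [-0.52 -1.59 -1.37] M [-0.394  0.021  0.119] j7 -2.023
-0.24809477850794792
```

Request:
{"name": "play_rows", "arguments": {"deltas": [[0, 0, 0, 0, 0, -0.7, 5], [0, 0, 0, 0, 0, 0, 5]]}}

```text
clock: 29.15
position: [0.5253, 0.0214, 0.1008]
tool_rot: [-1.847, 1.571, 1.101]
force: [-0.1, -2.0, -1.3]
grip_width: 0.0106
```

```bash
python3 -c "
from h import *
print(st()['joint_efforts'][6])"
```

```text
t 29.15 p [525.28  21.41 100.8 ] yaw -11.12 down [ 0.e+00  1.e-04 -1.e+00] F [-0.1  -2.   -1.31] M [-0.316  0.074  0.087] j7 -2.033
-0.2818386722356081
```

Request:
{"name": "play_rows", "arguments": {"deltas": [[0, 0, 0, 0, 0, -0.5, 5], [0, 0, 0, 0, 0, 0, 5]]}}

```text
clock: 29.4
position: [0.5253, 0.0214, 0.1008]
tool_rot: [-1.465, 1.571, 1.474]
force: [0.3, -0.7, -1.7]
grip_width: 0.0102
```

```bash
python3 -c "
from h import *
print(st()['joint_efforts'][6])"
```

```text
t 29.4 p [525.27  21.37 100.79] yaw -11.61 down [ 0.  0. -1.] F [ 0.26 -0.67 -1.65] M [-0.294  0.011  0.125] j7 -2.039
-0.2437015436589718
```

Request:
{"name": "play_rows", "arguments": {"deltas": [[0, 0, 0, 0, 0, -0.5, 5], [0, 0, 0, 0, 0, 0, 5]]}}

```text
clock: 29.65
position: [0.5253, 0.0214, 0.1008]
tool_rot: [-2.349, 1.571, 0.581]
force: [0.2, -0.2, -1.5]
grip_width: 0.0109
```

```bash
python3 -c "
from h import *
print(st()['joint_efforts'][6])"
```

```text
t 29.65 p [525.28  21.37 100.81] yaw -12.11 down [ 1.e-04  0.e+00 -1.e+00] F [ 0.23 -0.2  -1.54] M [-0.255  0.049  0.13 ] j7 -2.046
-0.24373361840844154
```

Request:
{"name": "play_rows", "arguments": {"deltas": [[0, 0, 0, 0, 0, -0.5, 5], [0, 0, 0, 0, 0, 0, 5]]}}

```text
clock: 29.9
position: [0.5253, 0.0214, 0.1008]
tool_rot: [-2.421, 1.571, 0.501]
force: [-0.6, -1.9, -0.4]
grip_width: 0.0104
```

```bash
python3 -c "
from h import *
print(st()['joint_efforts'][6])"
```

```text
t 29.9 p [525.27  21.36 100.8 ] yaw -12.61 down [ 0.  0. -1.] F [-0.6  -1.93 -0.44] M [-0.223  0.002  0.104] j7 -2.053
-0.24407794699072838
```

Request:
{"name": "play_rows", "arguments": {"deltas": [[0, 0, 0, 0, 0, -0.5, 5], [0, 0, 0, 0, 0, 0, 5]]}}

```text
clock: 30.15
position: [0.5253, 0.0213, 0.1008]
tool_rot: [-2.763, 1.571, 0.15]
force: [-0.1, -1.8, -1.4]
grip_width: 0.0106
```

```bash
python3 -c "
from h import *
print(st()['joint_efforts'][6])"
```

```text
t 30.15 p [525.28  21.32 100.8 ] yaw -13.11 down [ 0.  0. -1.] F [-0.07 -1.83 -1.37] M [-0.297 -0.042  0.154] j7 -2.06
-0.24462089873850346
```

Request:
{"name": "play_rows", "arguments": {"deltas": [[0, 0, 0, 0, 0, -0.5, 5], [0, 0, 0, 0, 0, 0, 5]]}}

```text
clock: 30.4
position: [0.5253, 0.0213, 0.1008]
tool_rot: [-0.67, 1.571, 2.234]
force: [0.1, -0.9, -1.3]
grip_width: 0.0105
```

```bash
python3 -c "
from h import *
print(st()['joint_efforts'][6])"
```

```text
t 30.4 p [525.26  21.33 100.78] yaw -13.61 down [-0.  0. -1.] F [ 0.09 -0.87 -1.27] M [-0.275  0.065  0.083] j7 -2.067
-0.24513180367648602
```

Request:
{"name": "play_rows", "arguments": {"deltas": [[0, 0, 0, 0, 0, -0.4, 5], [0, 0, 0, 0, 0, 0, 5]]}}

```text
clock: 30.65
position: [0.5253, 0.0213, 0.1008]
tool_rot: [2.966, 1.571, -0.42]
force: [0.4, -0.8, -2.3]
grip_width: 0.0104
```

```bash
cat > mz.py <<'E'
from h import *
st();z=[]
for _ in range(3): vision.grab_frame('top');z.append(telemetry.observe()['moment'][2])
print('Mz mean',np.mean(z))
E
python3 mz.py
```

```text
t 30.65 p [525.27  21.31 100.82] yaw -14.01 down [ 0. -0. -1.] F [ 0.36 -0.8  -2.29] M [-0.342  0.042  0.129] j7 -2.072
Mz mean 0.1575424010031394
```

Request:
{"name": "play_rows", "arguments": {"deltas": [[0, 0, 0, 0, 0, -0.4, 5], [0, 0, 0, 0, 0, 0, 5]]}}

```text
clock: 31.05
position: [0.5253, 0.0213, 0.1008]
tool_rot: [-2.956, 1.571, -0.065]
force: [0.3, -0.8, -1.2]
grip_width: 0.0103
```

```bash
python3 mz.py
```

```text
t 31.05 p [525.28  21.32 100.8 ] yaw -14.41 down [ 0. -0. -1.] F [ 0.33 -0.82 -1.23] M [-0.317  0.015  0.145] j7 -2.077
Mz mean 0.12080153734398767
```

Request:
{"name": "play_rows", "arguments": {"deltas": [[0, 0, 0, 0, 0, -0.4, 5], [0, 0, 0, 0, 0, 0, 5]]}}

```text
clock: 31.45
position: [0.5253, 0.0213, 0.1008]
tool_rot: [2.223, 1.571, -1.177]
force: [0.4, -1.3, -1.2]
grip_width: 0.0105
```

```bash
python3 mz.py
```

```text
t 31.45 p [525.26  21.3  100.79] yaw -14.81 down [ 0. -0. -1.] F [ 0.37 -1.26 -1.21] M [-0.406  0.054  0.165] j7 -2.083
Mz mean 0.15702150784534513
```

Request:
{"name": "play_rows", "arguments": {"deltas": [[0, 0, 0, 0, 0, -0.4, 5], [0, 0, 0, 0, 0, 0, 5]]}}

```text
clock: 31.85
position: [0.5252, 0.0214, 0.1008]
tool_rot: [-0.246, 1.571, 2.63]
force: [0.5, -1.6, -2.1]
grip_width: 0.0105
```

```bash
python3 mz.py
```

```text
t 31.85 p [525.24  21.35 100.78] yaw -15.21 down [-0.  0. -1.] F [ 0.47 -1.58 -2.15] M [-0.434  0.081  0.16 ] j7 -2.088
Mz mean 0.12977941006405627
```

```bash
python3 - <<'E'
from h import *
def ang(a):
    h=cv2.cvtColor(a,cv2.COLOR_RGB2HSV);m=(((h[...,0]<10)|(h[...,0]>170))&(h[...,1]>120)&(h[...,2]>40)).astype(np.uint8);m[:, :235]=0;m[:,285:]=0;m[:200]=0;m[320:]=0
    p=np.argwhere(m)
    e=[(y,p[p[:,0]==y,1].mean()) for y in range(230,300,2) if (p[:,0]==y).sum()>4]
    return np.degrees(np.polyfit(*np.array(e).T,1)[0]),np.mean([x for _,x in e])
for f in('w4','w5'): print(ang(cv2.imread(f'pics/{f}.png')[:,:,::-1].copy()))
a,c=grab('wrist','w6.png');print(ang(a));st()
b=cv2.imread('pics/w4.png');k=np.hstack([b[150:320,190:322],a[150:320,190:322,::-1]])
cv2.imwrite('pics/w6b.png',cv2.resize(k,None,fx=3,fy=3,interpolation=cv2.INTER_CUBIC))
E
```

```text
(np.float64(-0.21666471244439467), np.float64(255.55714285714285))
(np.float64(-0.15648007009875464), np.float64(255.54285714285714))
(np.float64(-0.11635697520162545), np.float64(255.52857142857144))
t 32.05 p [525.24  21.32 100.79] yaw -15.2 down [-0. -0. -1.] F [-1.01 -2.85 -1.87] M [-0.488  0.027  0.103] j7 -2.088
```

View pics/w6b.png

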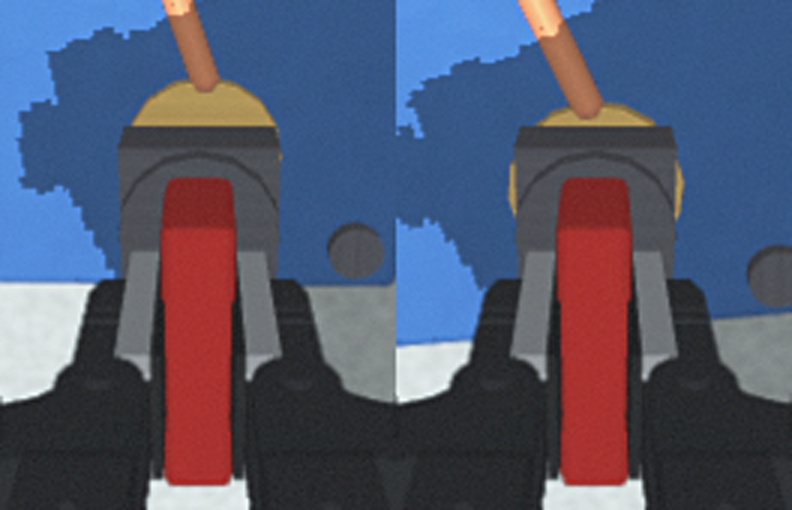

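The key hasn't slipped in the jaws (left before, right now; bar angle unchanged within 0.1°) and sits centred on the disc. Continuing gently.

Request:
{"name": "play_rows", "arguments": {"deltas": [[0, -0.1, 0, 0, 0, -0.4, 5], [0, 0, 0, 0, 0, 0, 5]]}}

```text
clock: 32.3
position: [0.5253, 0.0213, 0.1008]
tool_rot: [-1.745, 1.571, 1.124]
force: [0.8, -0.9, -0.9]
grip_width: 0.0105
```

```bash
python3 mz.py
```

```text
t 32.3 p [525.28  21.3  100.79] yaw -15.61 down [ 0.e+00  1.e-04 -1.e+00] F [ 0.78 -0.9  -0.92] M [-0.267 -0.041  0.167] j7 -2.094
Mz mean 0.1427893945146335
```

Request:
{"name": "play_rows", "arguments": {"deltas": [[0, 0, 0, 0, 0, -0.4, 5], [0, 0, 0, 0, 0, 0, 5]]}}

```text
clock: 32.7
position: [0.5252, 0.0213, 0.1008]
tool_rot: [-0.702, 1.571, 2.16]
force: [0.2, -1.2, -0.6]
grip_width: 0.0103
```

```bash
python3 mz.py
```

```text
t 32.7 p [525.25  21.27 100.78] yaw -16.01 down [-0.  0. -1.] F [ 0.21 -1.22 -0.62] M [-0.266  0.039  0.181] j7 -2.099
Mz mean 0.15582910938332162
```

Request:
{"name": "play_rows", "arguments": {"deltas": [[0, 0, 0, 0, 0, -0.4, 5], [0, 0, 0, 0, 0, 0, 5]]}}

```text
clock: 33.1
position: [0.5253, 0.0213, 0.1008]
tool_rot: [-2.421, 1.571, 0.434]
force: [-0.3, -0.6, -1.5]
grip_width: 0.0106
```

```bash
python3 mz.py
```

```text
t 33.1 p [525.28  21.25 100.81] yaw -16.4 down [ 1.e-04  0.e+00 -1.e+00] F [-0.27 -0.61 -1.51] M [-0.203  0.029  0.157] j7 -2.104
Mz mean 0.21005551616695786
```

Request:
{"name": "play_rows", "arguments": {"deltas": [[0, 0, 0, 0, 0, -0.3, 5], [0, 0, 0, 0, 0, 0, 5]]}}

```text
clock: 33.5
position: [0.5253, 0.0212, 0.1008]
tool_rot: [-1.632, 1.571, 1.218]
force: [-0.3, -1.1, -1.7]
grip_width: 0.0104
```

```bash
python3 mz.py
```

```text
t 33.5 p [525.26  21.24 100.79] yaw -16.7 down [ 0.  0. -1.] F [-0.33 -1.1  -1.72] M [-0.202  0.024  0.198] j7 -2.108
Mz mean 0.22656219399563385
```

Torque rose from 0.15 to 0.21–0.23 N m, so the valve is on its seat. Relieving the twist within the play, then releasing.

Request:
{"name": "play_rows", "arguments": {"deltas": [[0, 0, 0, 0, 0, 1, 5], [0, 0, 0, 0, 0, 1, 5], [0, 0, 0, 0, 0, 0, 14], [0, 0, 0, 0, 0, 0, 20], [0, 0, 0, 0, 0, 0, 40], [0, 0, 0, 0, 0, 0, 40], [0, 0, 0, 0, 0, 0, 40], [0, 0, 0, 0, 0, 0, 40]]}}

```text
clock: 34.65
position: [0.5253, 0.0213, 0.1008]
tool_rot: [-2.297, 1.571, 0.588]
force: [0.2, 0.4, 0.2]
grip_width: 0.0399
```

Request:
{"name": "play_rows", "arguments": {"deltas": [[0, 0, 5, 0, 0, 0, 40], [0, 0, 15, 0, 0, 0, 40], [0, 0, 30, 0, 0, 0, 40], [0, 0, 40, 0, 0, 0, 40], [-30, 0, 30, 0, 0, 0, 40], [-40, 0, 0, 0, 0, 0, 40], [0, 0, 0, 0, 0, 0, 40], [0, 0, 0, 0, 0, 0, 40]]}}

```text
clock: 35.65
position: [0.4558, 0.0213, 0.2217]
tool_rot: [-2.776, 1.569, 0.109]
force: [-0.1, 0.0, 1.4]
grip_width: 0.0397
```

```bash
python3 - <<'E'
from h import *
exec(open('ram.py').read())
w,cw=grab('wrist','w7.png');t,ct=grab('top','t7.png')
x,y=proj(cw,[.525,.022,.1]).astype(int);print(x,y)
x=min(max(x,80),432);y=min(max(y,60),324)
k1=cv2.resize(w[y-60:y+60,x-80:x+80],(400,300),interpolation=cv2.INTER_CUBIC)
x,y=proj(c,[.525,.022,.09]).astype(int)
k2=cv2.resize(a[y-30:y+30,x-40:x+40],(400,300),interpolation=cv2.INTER_CUBIC)
k3=cv2.resize(t,(400,300));k4=cv2.resize(a,(400,300))
cv2.imwrite('pics/fin.png',np.vstack([np.hstack([k1,k2]),np.hstack([k3,k4])])[:,:,::-1])
E
```

```text
t 35.65 p [455.79  21.27 221.68] yaw -14.7 down [ 1.4e-03  2.0e-04 -1.0e+00] F [-0.1   0.03  1.39] M [ 0.012 -0.009 -0.029] j7 -2.061
row 160.42 n 455 sunk mm 42.7 v mm/s -0.0
236 115
```

View pics/fin.png

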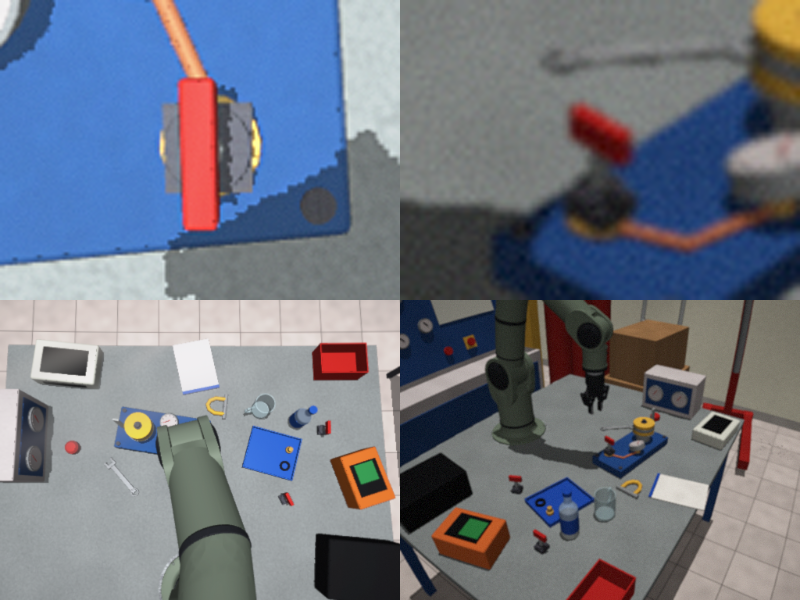

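```bash
python3 -c "
from h import *
print(workorder.job_done())"
```

```text
the job is handed in; nothing more can be done
None
```

The job is handed in with the ram down, the valve shut as far as I can measure, and the red T-key released and standing on the stub. `job_done` gave no verdict.

- **Key:** I took the tray key, the leftmost of the three look-alikes, and seated it on the stub with no noticeable resistance.
- **Opening:** I turned it counter-clockwise in steps of 5° or less. The ram began to sink at about 0.7 rad and went down about 43 mm at 5–6 mm/s.
- **Ram:** The last scene readings (43.0, 42.8 and 42.7 mm) agree that it is at rest.
- **Shutting:** I turned the key clockwise until the twist rose from about 0.15 to 0.23 N m, which I took as the seat. I then eased it back 2° within the play and let go.
- **Last picture:** The key stands upright and centred on the valve, the gripper is clear of everything, and nothing else looks to have moved. I judged the bystanders by eye only.

**Less certain:**
- I did not measure the valve angle directly. It rests on the torque rise and the key's turn, which ended 2–3° past the angle I had calculated.
- The wrist twist readings were noisy, about ±0.03 N m, and stayed near zero for most of the opening turn. I checked part-way and again while shutting, and the key had not slipped in the jaws.

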